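# Set out a barrel-gauge float and its ball for spraying

### The arm

A 6-joint arm with a two-finger parallel gripper is mounted at the origin on the work surface. World frame = base frame: x ahead of the robot, y to its left, z up, the work surface at z = 0. Lengths are in m, angles in rad, forces in N, time in s.
With the tool pointing down it reaches from about 0.3 to 0.75 m from the base axis. Payload 8.5 kg.
Tool frame: the origin (TCP) lies at the very end of the fingers, on their centre line; the grasp point (between the pads) lies 19 mm behind it (arm.grasp_offset is the z of the grasp point in the tool frame, in m); z points along the fingers, y is the line along which they close (so a half turn about z gives the same grasp; the last joint's range is limited). The gripper opens to 88 mm and grips with 3 to 60 N. Pads are 18 mm wide; open, the fingers measure 123 mm over their backs; the gripper's body (75 mm by 187 mm) begins 45 mm behind the grasp point.
Start: joints at [-1.377, 0.381, 1.297, -0, 1.464, -0.215], TCP at [0.219, -0.505, 0.218] pointing down, gripper open.
Joint ranges: [-3.11, 3.11], [-0.89, 2.33], [0.22, 2.48], [-1.42, 4.56], [0.17, 2.85], [-2.88, 2.88]. Speed limits (rad/s): [2.39, 2.39, 3.14, 3.14, 3.14, 3.14].

### API

Orientations are given as [roll, pitch, yaw] about the fixed x, y, z axes, in that order (R = Rz(yaw) Ry(pitch) Rx(roll)).
In Python, from cell import arm gives the robot as it stands. The module is installed in compiled form; this text tells all that it offers.
- The arm moves only by the tool jog_arm, never from a script. Its argument "commands" is a list that holds one entry, the list of rows, each a list of 7 numbers: the shift along the tool's x, y, z in cm, then the turn, a rotation vector about the tool's x, y, z in rad, then the finger opening in cm, from 0 to 8.81. A call has 1 to 20 rows; each row shifts and turns the commanded pose from where the row before left it, along the tool's axes as they then stand; what a row does not reach is not made up. A row lasts 1/12 s, in which the tool goes at most 41.7 mm and 7.16 degrees, less where a joint would pass 70% of its speed; a pose out of reach is approached as far as the arm can. A call with a gripper value outside its range is refused whole. The fingers move at their own pace and stop on an object; "grip_force" is the grip in N (left out, the last holds). Time passes only in rows, so rows that do not move let the fingers close. It gives the time, the measured TCP pose, the force, the opening and the grip force at its end, in the units of the state.
- arm.get_state(): the state, without advancing time (a new reading comes with each control period).
- arm.camera(name): name is "side" or "top"; returns a dict with "frame" (384x512x3 uint8, blue, green, red), "fx", "fy", "cx", "cy" (pixels), "k1" (the pictures are not rectified: a ray, as slopes to the right and down, at radius r is drawn at 1 + k1 r^2 times it, then the intrinsics apply), "world_to_cam" (4x4, takes a point from world to camera coordinates). Camera axes: x right, y down, z forward; pixel columns grow to the right and rows downward; lengths in m; the calibration is good to about 2 mm. A picture is of the moment at which its call begins. There is no depth.
- arm.close_job(): hands the job in; it is judged then, once.
Trained networks look in a picture, given as the dict that the camera call returned (one of the last four; its "shot" number tells which), for a name from the list of things; names that differ only in an ending like _2 or _b are one class to them, and where a whole thing is asked for, a point or a joint stands for the part that bears it (a point fixed in the world has none). Each returns a list of dicts, best first, with "score" (0 to 1); they miss things now and then, are a little off and sometimes report something else, mostly with a low value. They report only what shows in the picture. A call takes as long as a camera call. They do not tell look-alikes from the thing itself.
- arm.find_in(picture, name): "centre" ([column, row] as shares, 0 to 1, of the picture: columns of its width, rows of its height, amid what is visible of it).
- arm.outline_of(picture, name): "region" (384x512 bool, what is visible of it) and "centre" ([column, row] as shares, 0 to 1, of the picture: columns of its width, rows of its height, amid what is visible of it).
The state is a dict: "time_s": time; "joint_pos": joint angles; "dq": joint speeds; "effort": joint torques, N m; "position": TCP position; "ee_rot": TCP orientation; "contact_force": force on the tool from outside, world axes, zero at the start; "moment": the same for the moment, N m; "gripper_width": finger opening in m; "grasp_force": force on a finger pad.
Only numpy, scipy, OpenCV 4.12 (cv2) and the standard library are available. Lean on these libraries where they do the work, as an engineer would, in place of code of your own. Each camera call takes 0.05 s, during which the arm holds its last target. There are 200 camera calls.

### The job

Set out the two parts of a rain-barrel level gauge on the spraying tray, ready to be painted. Find out which end of the sealed float is weighted - it cannot be seen, only felt by its balance - and leave the float standing freely on that heavy end in the middle of the square riser block. Nudge the loose ball across the tray floor, never picking it up, until it drops into the round pocket, and leave the tape roll, the sanding block and the putty knife where they lie.

Things in the scene. Friction and masses are not known exactly. Their poses are not given: they have to be found in the camera images.
- float: sealed white plastic tube, 52 mm diameter, 140 mm long, lying in the cradle; both ends alike, gently domed (last 6 mm). 0.21-0.26 kg: a hidden slug of about 0.16 kg sits in one end, either one; balance point about 36 mm from that end. Upright on its heavy end on a flat it stands alone (rocks a little); on its light end it falls. Origin: middle, on the axis; y along the tube (+y may be either end)
- cradle: fixed wooden V cradle on the table, 48 mm wide (its x), 100 mm long (its y), V groove along y. The float lies level in it, its axis 50 mm above the table, 20 mm of it past the cradle at each end, and is wider than the cradle. Origin: centre of the underside; z up
- tray: fixed plywood spraying tray, 216 mm (its x) by 276 mm (its y): floor 15 mm above the table, lip round the edge 8 mm wide, 7 mm above the floor. It carries the square riser block and the round pocket. Origin: centre of the underside; z up
- riser_top (a point): centre of the flat top of the square wooden riser block fixed on the tray floor: 64 x 64 mm (sides along the tray's x and y), 20 mm high, its top 35 mm above the table; axes as the tray's
- pocket (a point): centre of the mouth of the round pocket drilled in the tray floor (15 mm above the table): 29 mm diameter, 8 mm deep; axes as the tray's. The ball resting in it sits on its rim, centre about 13.5 mm above the floor, against 20 mm on the open floor
- ball_center (a point): centre of the loose white plastic ball, 40 mm in diameter, 35 g, lying on the tray floor; it rolls freely
- tape_roll: bystander: roll of masking tape lying flat, 100 mm across, 24 mm high; origin at the centre of its underside
- sanding_block: bystander: cork sanding block, 65 x 110 x 28 mm, lying flat; origin at the centre of its underside
- putty_knife: bystander: putty knife lying flat, 210 mm long, 65 mm wide blade, 20 mm high; origin under its middle
- ball: the loose ball itself: same ball as ball_center (its own frame turns as it rolls; use ball_center)
There are look-alikes about, which are no part of the job. Leave any orange look-alike of the float alone.

How it is judged:
At the end, for the whole second after the job is handed in: The float stands free on its heavy end on the riser (on the other it falls): axis within 11 degrees of vertical, middle within 20 mm of the riser's centre, rocking slightly at most. The ball rests in the pocket: within 5 mm of its centre, the ball's centre under 17.5 mm above the floor (angle between the y axis of float and the z axis of tray, either way round below 0.2 rad and horizontal distance between float and riser_top below 0.02 m and z of float in the frame of riser_top between 0.062 and 0.076 m and linear speed of float below 0.08 m/s and angular speed of float below 0.9 rad/s and horizontal distance between ball_center and pocket below 0.005 m and z of ball_center in the frame of pocket below 0.0175 m and linear speed of ball below 0.05 m/s); the robot touches nothing.
It fails at once if the ball is picked up (its centre more than 45 mm above the tray floor) (z of ball_center in the frame of pocket above 0.045 m).
It fails at once if the tape roll, the sanding block or the putty knife is moved by more than 30 mm (distance of any of tape_roll, sanding_block, putty_knife from where it was at the start of the episode above 0.03 m).
It also fails if it takes over 67 s, if anything falls off the work surface, if the arm or the gripper's body presses on something with over 40 N, if the wrist force passes 120 N, or if a joint passes its speed limit or range.

## Working session

There is one attempt and no reset: what is moved stays moved. The work goes in short steps, Python scripts to look and compute and a tool call to move; the robot and the scene stay as the last step left them, time stands still between calls to the robot, and variables do not carry over. Pictures are saved under pics/ and viewed, at most 10 in all, crops included, and the job is handed in when it is done.

Besides the shell and the picture viewer there is one more tool, called after "Emit:" as a command line: name --argument value ..., lists and objects as JSON in quotes. jog_arm: Moves the arm, as the interface text tells. Its arguments: {"type":"object","properties":{"commands":{"type":"array"},"grip_force":{"type":"number"}},"required":["commands"]}

```bash
mkdir -p pics; cat > h.py <<'E'
import numpy as np, cv2
from cell import arm
def ray(p,u,v):
    x=(u-p['cx'])/p['fx']; y=(v-p['cy'])/p['fy']
    d=np.array([x,y]); s=d.copy()
    for _ in range(20): s=d/(1+p['k1']*(s@s))
    T=np.array(p['world_to_cam']); R=T[:3,:3]; c=-R.T@T[:3,3]
    return c, R.T@np.array([s[0],s[1],1])
def at(p,u,v,z):
    c,d=ray(p,u,v); return c+d*(z-c[2])/d[2]
def proj(p,w):
    T=np.array(p['world_to_cam']); q=T[:3,:3]@np.array(w)+T[:3,3]; s=q[:2]/q[2]; s=s*(1+p['k1']*(s@s))
    return np.array([s[0]*p['fx']+p['cx'], s[1]*p['fy']+p['cy']])
def px(c): return c[0]*512,c[1]*384
E
python3 - <<'E'
from h import *
ims=[]
for n in ("top","side"):
    p=arm.camera(n); ims.append(p['frame']); 
    c,_=ray(p,256,192); print(n,c.round(3),p['fx'],p['k1'])
    for k,z in dict(float=.05,cradle=.03,tray=.015,riser_top=.035,pocket=.015,ball_center=.035,tape_roll=.024,sanding_block=.028,putty_knife=.01).items():
        for r in arm.find_in(p,k)[:3]:
            u,v=px(r['centre']); print(k,round(r['score'],2),round(u),round(v),at(p,u,v,z).round(3))
    cv2.imwrite(f'pics/{n}0.png',cv2.resize(p['frame'],(800,600)))
print(arm.get_state())
E
```

```text
top [ 0.394 -0.076  0.953] 379.16747702660837 0.03478603141996774
float 0.93 267 144 [ 0.664 -0.083  0.05 ]
float 0.92 237 277 [ 0.345 -0.008  0.05 ]
float 0.89 403 171 [ 0.59  -0.408  0.05 ]
cradle 0.63 310 208 [ 0.508 -0.184  0.03 ]
tray 0.86 160 186 [0.57  0.188 0.015]
riser_top 0.79 157 192 [0.551 0.19  0.035]
pocket 0.55 155 186 [0.57  0.203 0.015]
ball_center 0.46 131 173 [0.6   0.256 0.035]
tape_roll 0.88 322 266 [ 0.368 -0.209  0.024]
tape_roll 0.68 129 171 [0.608 0.266 0.024]
sanding_block 0.7 326 147 [ 0.659 -0.231  0.028]
putty_knife 0.9 144 255 [0.399 0.224 0.01 ]
side [0.185 0.488 0.608] 368.7281224148344 -0.09513665977624833
float 0.88 294 135 [ 0.573 -0.38   0.05 ]
float 0.83 277 170 [ 0.533 -0.201  0.05 ]
float 0.64 301 252 [0.359 0.02  0.05 ]
cradle 0.88 282 184 [ 0.504 -0.177  0.03 ]
tray 0.56 163 287 [0.56  0.21  0.015]
tray 0.51 279 168 [ 0.556 -0.255  0.015]
riser_top 0.77 168 292 [0.532 0.224 0.035]
pocket 0.82 165 291 [0.549 0.217 0.015]
ball_center 0.79 130 289 [0.598 0.257 0.035]
tape_roll 0.9 324 205 [ 0.383 -0.165  0.024]
tape_roll 0.56 226 340 [0.39  0.243 0.024]
tape_roll 0.25 166 290 [0.543 0.218 0.024]
sanding_block 0.74 242 161 [ 0.649 -0.212  0.028]
putty_knife 0.64 225 342 [0.394 0.241 0.01 ]
{'time_s': 1.0, 'joint_pos': array([-1.37732421e+00,  3.80589412e-01,  1.29737852e+00,  4.61178424e-06,
        1.46361532e+00, -2.15296678e-01]), 'dq': array([ 0.00063571, -0.00107542, -0.00091225, -0.00073409,  0.00040773,
        0.00072514]), 'effort': array([ 1.03861265e-03, -4.37805068e+01, -2.24732459e+01,  7.13758590e-02,
        3.12396220e-02, -1.60408700e-06]), 'position': array([ 0.21861186, -0.5046716 ,  0.21846135]), 'ee_rot': array([ 3.14158249e+00, -2.47001795e-06,  4.08768298e-01]), 'contact_force': array([-0.10878308,  0.30845986, -0.15362368]), 'moment': array([-0.01399173, -0.02494042,  0.04045673]), 'grasp_force': 0.0, 'gripper_width': 0.08807613091365957}
```

View pics/top0.png

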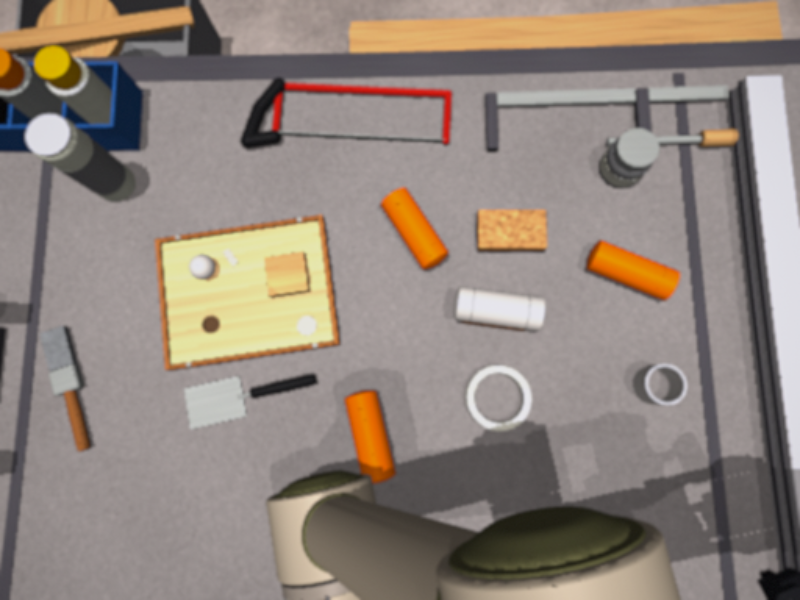

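View pics/side0.png

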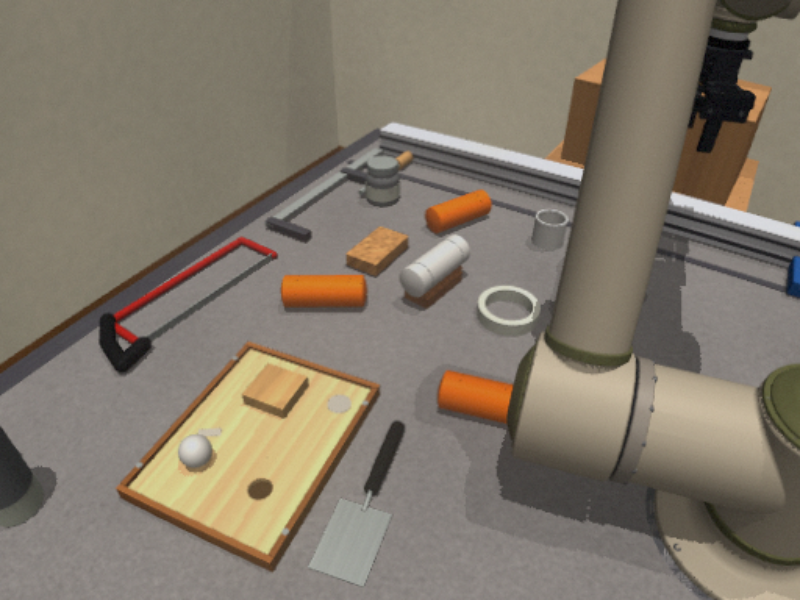

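The white float is near top px (500,309), scaled to 800x600. The tray corners are at about (157,238), (323,216), (339,344) and (167,368). The ball is at (202,267), the pocket at (211,324) and the riser at (286,273). The orange tubes are decoys. Next I'll refine these positions.

```bash
cat > m.py <<'E'
from h import *
def blob(mask,seed):
    n,l,s,c=cv2.connectedComponentsWithStats(mask.astype(np.uint8)); 
    k=l[int(seed[1]),int(seed[0])]; return l==k,s[k],c[k]
S=800/512
p=arm.camera("top")
for name in("float","ball_center","pocket","riser_top","tray"):
    for r in arm.outline_of(p,name)[:4]:
        m=r['region'].astype(np.uint8); v,u=np.nonzero(m)
        print(name,round(r['score'],2),len(u),'px800',(np.array([u.mean(),v.mean()])*S).round(), end=' ')
        if name in("float","tray","riser_top"):
            rc=cv2.minAreaRect(np.c_[u,v].astype(np.float32)); b=cv2.boxPoints(rc)
            z=dict(float=.05,tray=.022,riser_top=.035)[name]
            B=np.array([at(p,*q,z)[:2] for q in b]); print(B.round(3).tolist(), B.mean(0).round(4))
        else:
            z=dict(ball_center=.035,pocket=.015)[name]
            print(at(p,u.mean(),v.mean(),z).round(4))
# dark pocket & lip-corner estimates
g=cv2.cvtColor(p['frame'],cv2.COLOR_BGR2GRAY); m=g<90
_,s,c=blob(m,(211/S,324/S)); print('pocket dark',s,at(p,*c,.015).round(4))
for q in [(157,238),(323,216),(339,344),(167,368)]: print(at(p,q[0]/S,q[1]/S,.022).round(3))
q=arm.camera("side"); g=cv2.cvtColor(q['frame'],cv2.COLOR_BGR2GRAY); 
_,s,c=blob(g<90,(260/S,489/S)); print('side pocket',s,at(q,*c,.015).round(4))
for n,z in(("ball_center",.035),("riser_top",.03)):
    for r in arm.outline_of(q,n)[:1]:
        v,u=np.nonzero(r['region']); print(n,len(u),at(q,u.mean(),v.mean(),z).round(4))
cv2.imwrite('pics/tray1.png',cv2.resize(p['frame'][120:260,90:230],(600,600),interpolation=cv2.INTER_CUBIC))
E
python3 m.py
```

```text
float 0.75 1307 px800 [633. 270.] [[0.59, -0.334], [0.642, -0.357], [0.583, -0.487], [0.533, -0.464]] [ 0.5868 -0.4107]
float 0.75 1182 px800 [369. 435.] [[0.401, 0.036], [0.412, -0.013], [0.28, -0.045], [0.269, 0.002]] [ 0.3404 -0.0052]
float 0.72 1165 px800 [498. 307.] [[0.518, -0.131], [0.569, -0.14], [0.545, -0.278], [0.495, -0.268]] [ 0.5315 -0.2045]
float 0.61 1107 px800 [414. 228.] [[0.706, -0.018], [0.734, -0.062], [0.615, -0.134], [0.587, -0.09]] [ 0.6604 -0.0759]
ball_center 0.56 195 px800 [202. 266.] [0.6075 0.2623 0.035 ]
pocket 0.84 9144 px800 [246. 293.] [0.5661 0.1954 0.015 ]
pocket 0.35 661 px800 [500. 398.] [ 0.3933 -0.2068  0.015 ]
riser_top 0.68 9188 px800 [246. 292.] [[0.654, 0.355], [0.694, 0.071], [0.479, 0.038], [0.442, 0.311]] [0.5673 0.1938]
tray 0.65 9138 px800 [246. 293.] [[0.656, 0.36], [0.695, 0.074], [0.478, 0.041], [0.442, 0.317]] [0.5675 0.1979]
pocket dark [131 204   8   8  56] [0.5164 0.2517 0.015 ]
[0.658 0.342 0.022]
[0.691 0.071 0.022]
[0.48  0.044 0.022]
[0.447 0.314 0.022]
side pocket [159 308  15  11 128] [0.5159 0.2519 0.015 ]
ball_center 337 [0.6059 0.261  0.035 ]
riser_top 13285 [0.5477 0.2226 0.03  ]
```

View pics/tray1.png

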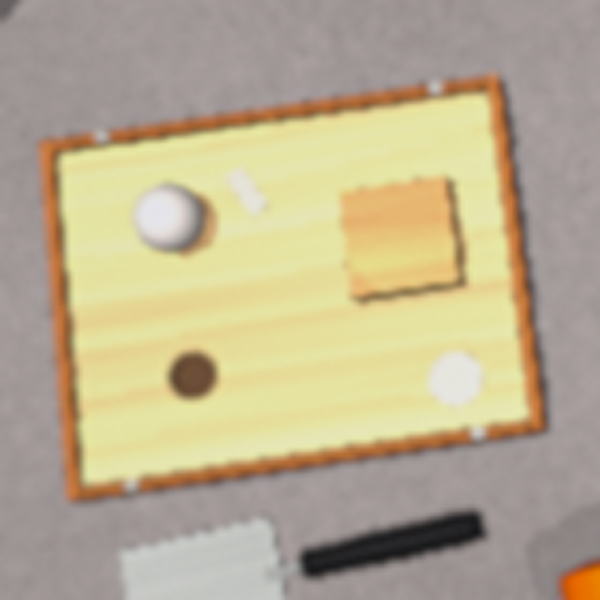

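Emit:
jog_arm --commands '[[[3.0,-2.5,0.2,0,0,0,6],[3.0,-2.5,0.2,0,0,0,6],[3.0,-2.5,0.2,0,0,0,6],[3.0,-2.5,0.2,0,0,0,6],[3.0,-2.5,0.2,0,0,0,6],[3.0,-2.5,0.2,0,0,0,6],[3.0,-2.5,0.2,0,0,0,6],[3.0,-2.5,0.2,0,0,0,6],[3.0,-2.5,0.2,0,0,0,6],[3.0,-2.5,0.2,0,0,0,6],[3.0,-2.5,0.2,0,0,0,6],[3.0,-2.5,0.2,0,0,0,6],[3.0,-2.5,0.2,0,0,0,6],[3.0,-2.5,0.2,0,0,0,6],[3.0,-2.5,0.2,0,0,0,6],[3.0,-2.5,0.2,0,0,0,6],[3.0,-2.5,0.2,0,0,0,6],[3.0,-2.5,0.2,0,0,0,6],[3.0,-2.5,0.2,0,0,0,6],[3.0,-2.5,0.2,0,0,0,6]]]'

```text
time_s: 3.12
position: [0.5709, 0.1947, 0.1783]
ee_rot: [3.142, -0.0, 0.409]
contact_force: [1.1, -0.3, -0.6]
gripper_width: 0.0599
grasp_force: 0.0
```

Emit:
jog_arm --commands '[[[0,0,0,0,0,-0.106,6],[0,0,0,0,0,-0.106,6],[0,0,0,0,0,-0.106,6],[0,0,0,0,0,-0.106,6],[0,0,0,0,0,-0.106,6],[0,0,0,0,0,-0.106,6],[0,0,0,0,0,-0.106,6],[0,0,0,0,0,-0.106,6],[0,0,0,0,0,-0.106,6],[0,0,0,0,0,-0.106,6],[0,0,0,0,0,-0.106,6],[0,0,0,0,0,-0.105,6]]]'

```text
time_s: 4.12
position: [0.5704, 0.1926, 0.1784]
ee_rot: [-3.142, 0.0, 1.685]
contact_force: [-0.0, 0.4, -0.0]
gripper_width: 0.0601
grasp_force: 0.0
```

```bash
cat >> h.py <<'E'
from scipy.spatial.transform import Rotation as Ro
def togo(t):
    s=arm.get_state(); R=Ro.from_euler('xyz',s['ee_rot']).as_matrix()
    print('t',s['time_s'],'pos',s['position'].round(4),'rpy',s['ee_rot'].round(3),'q',s['joint_pos'].round(3),'F',s['contact_force'].round(2),'M',s['moment'].round(3),'w',round(s['gripper_width'],4))
    print('togo cm',((R.T@(np.array(t)-s['position']))*100).round(2))
E
python3 - <<'E'
from h import *
p=arm.camera("side")
for z in (.03,.035):print('riser side',at(p,176,247,z).round(4))
p=arm.camera("top")
print('riser top',at(p,184.0,175.8,.035).round(4),'ball',at(p,129.2,170.6,.035).round(4))
for c in[(341,193),(448,179),(463,285),(355,299)]: print(at(p,90+c[0]/4.286,120+c[1]/4.286,.035).round(4))
togo((.607,.262,.1))
E
```

```text
riser side [0.5952 0.1265 0.03  ]
riser side [0.5916 0.1297 0.035 ]
riser top [0.5906 0.1248 0.035 ] ball [0.6059 0.2617 0.035 ]
[0.6186 0.1614 0.035 ]
[0.626  0.0992 0.035 ]
[0.5631 0.0895 0.035 ]
[0.5558 0.1517 0.035 ]
t 4.2167 pos [0.5704 0.1926 0.1784] rpy [-3.141 -0.     1.681] q [0.129 0.501 1.214 0.    1.427 0.019] F [-0.17 -0.78  0.24] M [-0.022 -0.065 -0.049] w 0.06
togo cm [6.49 4.4  7.84]
```

Emit:
jog_arm --commands '[[[1.6,1.1,1.5,0,0,0,6],[1.6,1.1,1.5,0,0,0,6],[1.6,1.1,1.5,0,0,0,6],[1.65,1.05,1.5,0,0,0,6],[0,0,1.5,0,0,0,6],[0,0,0,0,0,0,6],[0,0,0,0,0,0,6]]]'

```text
time_s: 4.8
position: [0.6063, 0.2614, 0.103]
ee_rot: [-3.14, 0.0, 1.678]
contact_force: [-0.3, 0.3, -0.5]
gripper_width: 0.0602
grasp_force: 0.0
```

```bash
python3 - <<'E'
from h import *
togo((.6065,.262,.023))
p=arm.camera("side"); cv2.imwrite('pics/s2.png',cv2.resize(p['frame'][130:370,60:380],(800,600)))
E
```

```text
t 4.8 pos [0.6063 0.2614 0.103 ] rpy [-3.14   0.     1.678] q [ 0.228  0.665  1.132 -0.     1.346  0.121] F [-0.31  0.33 -0.49] M [-0.089 -0.091  0.024] w 0.0602
togo cm [0.06 0.04 8.  ]
```

View pics/s2.png

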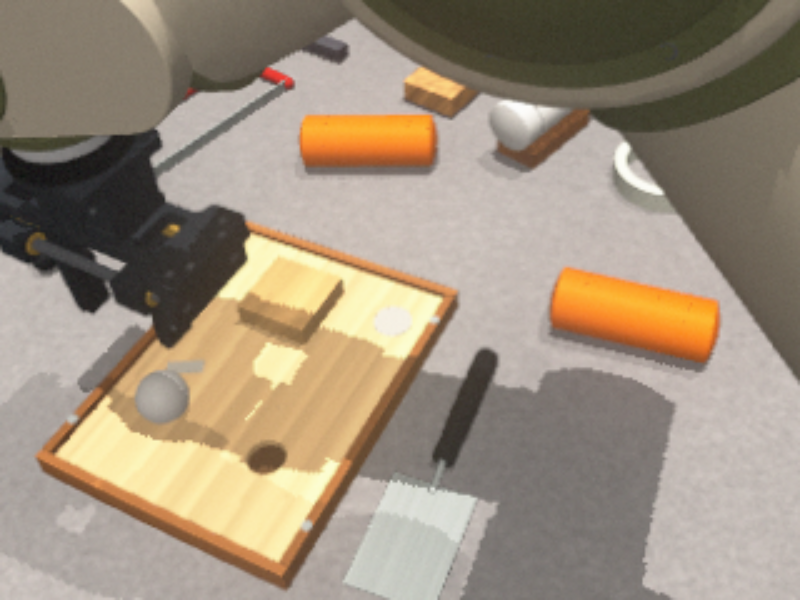

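The gripper is above the ball, which is at crop (162,396), and the pocket at (266,457) is unobstructed. I'll lower the gripper to straddle the ball.

Emit:
jog_arm --commands '[[[0,0,1.6,0,0,0,6],[0,0,1.6,0,0,0,6],[0,0,1.6,0,0,0,6],[0,0,1.6,0,0,0,6],[0,0,1.6,0,0,0,6],[0,0,0,0,0,0,5],[0,0,0,0,0,0,4.4],[0,0,0,0,0,0,4.4],[0,0,0,0,0,0,4.4],[0,0,0,0,0,0,4.4]]]' --grip_force 3

```text
time_s: 5.68
position: [0.6072, 0.2616, 0.0248]
ee_rot: [3.14, -0.0, 1.68]
contact_force: [-0.1, 0.0, -0.4]
gripper_width: 0.044
grasp_force: 0.0
```

```bash
python3 - <<'E'
from h import *
togo((.516,.252,.023))
for n in("side","top"):
    p=arm.camera(n)
    for r in arm.outline_of(p,"ball_center")[:2]:
        v,u=np.nonzero(r['region']); print(n,round(r['score'],2),len(u),at(p,u.mean(),v.mean(),.035).round(4))
E
```

```text
t 5.6833 pos [0.6072 0.2616 0.0248] rpy [ 3.14 -0.    1.68] q [0.228 0.747 1.215 0.    1.178 0.119] F [-0.06  0.01 -0.43] M [-0.056 -0.086 -0.024] w 0.044
togo cm [ 0.04 -9.17  0.16]
side 0.49 165 [0.6044 0.2696 0.035 ]
top 0.55 83 [0.6094 0.253  0.035 ]
```

Emit:
jog_arm --commands '[[[0,-0.3,0,0,0,0,4.4],[0,-0.6,0,0,0,0,4.4],[0,-0.6,0,0,0,0,4.4],[0,-0.6,0,0,0,0,4.4],[0,-0.6,0,0,0,0,4.4],[0,-0.6,0,0,0,0,4.4],[0,-0.6,0,0,0,0,4.4],[0,-0.6,0,0,0,0,4.4],[0,-0.6,0,0,0,0,4.4],[0,-0.6,0,0,0,0,4.4],[0,-0.6,0,0,0,0,4.4],[0,-0.6,0,0,0,0,4.4],[0,-0.5,0,0,0,0,4.4],[0,-0.4,0,0,0,0,4.4],[0,-0.4,0,0,0,0,4.4],[0,-0.4,0,0,0,0,4.4],[0,-0.3,0,0,0,0,4.4],[0,-0.3,0,0,0,0,4.4],[0,0,0,0,0,0,4.4],[0,0,0,0,0,0,4.4]]]'

```text
time_s: 7.55
position: [0.5151, 0.2519, 0.0259]
ee_rot: [3.139, -0.001, 1.68]
contact_force: [-6.2, 0.3, 14.3]
gripper_width: 0.0327
grasp_force: 7.6
```

```bash
python3 - <<'E'
from h import *
togo((.516,.252,.023))
p=arm.camera("side"); cv2.imwrite('pics/s3.png',cv2.resize(p['frame'][190:370,80:320],(800,600)))
E
```

```text
t 7.55 pos [0.5151 0.2519 0.0259] rpy [ 3.139e+00 -1.000e-03  1.680e+00] q [0.248 0.624 1.492 0.    1.023 0.139] F [-6.19  0.25 14.33] M [-0.079  0.471  0.041] w 0.0327
togo cm [-0.    0.09  0.29]
```

View pics/s3.png

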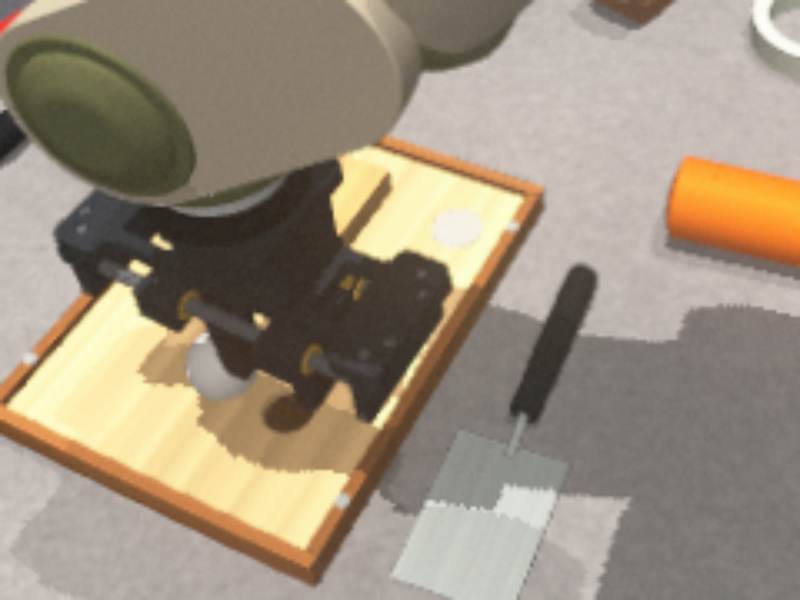

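```bash
python3 - <<'E'
from h import *
p=arm.camera("side"); cv2.imwrite('pics/s4.png',cv2.resize(p['frame'][250:340,100:220],(800,600),interpolation=cv2.INTER_CUBIC))
for r in arm.outline_of(p,"ball_center")[:2]:
    v,u=np.nonzero(r['region']); print(r['score'],len(u),u.min(),u.max(),v.min(),v.max(),at(p,u.mean(),v.mean(),.035).round(4))
for w in [(.515,.252,.026),(.535,.254,.026),(.495,.25,.026),(.516,.252,.015),(.516,.252,.0285),(.56,.257,.035)]: print(w,proj(p,w).round(1))
togo((.516,.252,.023))
E
```

```text
0.47 197 136 155 291 309 [0.5552 0.2637 0.035 ]
(0.515, 0.252, 0.026) [165.4 310. ]
(0.535, 0.254, 0.026) [156.4 305.7]
(0.495, 0.25, 0.026) [174.7 314.3]
(0.516, 0.252, 0.015) [166.  313.1]
(0.516, 0.252, 0.0285) [164.8 308.9]
(0.56, 0.257, 0.035) [144.3 297.9]
t 7.7 pos [0.5148 0.2518 0.0254] rpy [ 3.14 -0.    1.68] q [0.248 0.624 1.492 0.    1.023 0.139] F [-6.13 -0.45 14.64] M [-0.077  0.471  0.057] w 0.0304
togo cm [0.01 0.12 0.24]
```

View pics/s4.png

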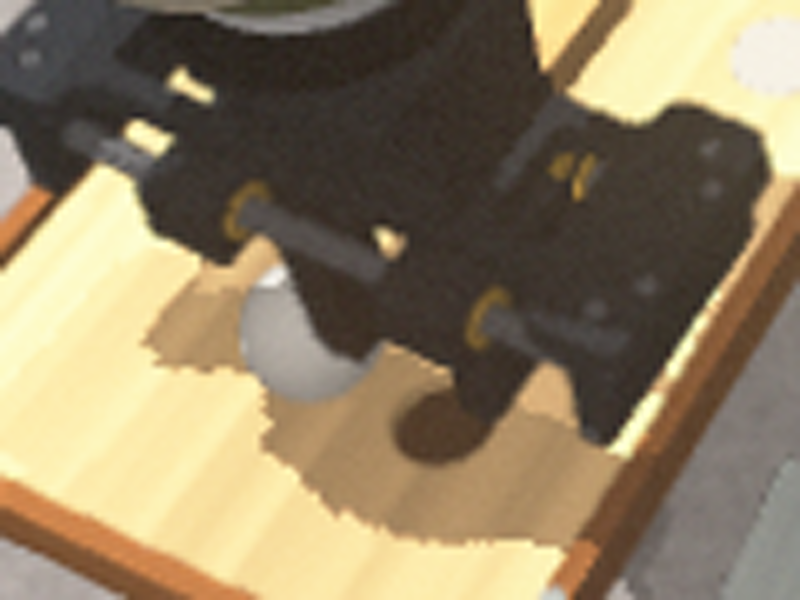

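The ball at crop (310,340) is behind the rear finger, jammed under the finger's outer step. It is not between the pads, and the pocket at (440,425) is empty. I'll lift gently and look again.

Emit:
jog_arm --commands '[[[0,0,-0.15,0,0,0,3],[0,0,-0.15,0,0,0,3],[0,0,-0.15,0,0,0,3],[0,0,-0.2,0,0,0,3],[0,0,-0.3,0,0,0,3],[0,0,-0.5,0,0,0,3],[0,0,-1,0,0,0,3],[0,0,-2,0,0,0,4],[0,0,-2,0,0,0,4],[0,0,-2,0,0,0,4],[0,0,-1,0,0,0,4],[0,0,0,0,0,0,4]]]'

```text
time_s: 8.7
position: [0.5162, 0.2518, 0.1205]
ee_rot: [3.137, -0.001, 1.68]
contact_force: [-0.6, -0.0, 0.7]
gripper_width: 0.0397
grasp_force: 0.0
```

```bash
cat > ball.py <<'E'
from h import *
for n in("side","top"):
    p=arm.camera(n)
    f=p['frame'].astype(int); hs=cv2.cvtColor(p['frame'],cv2.COLOR_BGR2HSV)
    for r in arm.outline_of(p,"ball_center")[:2]:
        v,u=np.nonzero(r['region']); print(n,round(r['score'],2),len(u),'box',u.min(),u.max(),v.min(),v.max(),at(p,u.mean(),v.mean(),.035).round(4),at(p,u.mean(),v.mean(),.0285).round(4))
    for r in arm.find_in(p,"ball_center")[:1]: print('find',round(r['score'],2),at(p,*px(r['centre']),.035).round(4))
togo((.516,.252,.023))
E
python3 ball.py
```

```text
side 0.66 361 box 136 157 288 308 [0.557  0.2547 0.035 ] [0.5613 0.2521 0.0285]
find 0.73 [ 0.6435 -0.2031  0.035 ]
top 0.65 1230 box 304 349 134 161 [ 0.6571 -0.2308  0.035 ] [ 0.659  -0.2319  0.0285]
top 0.59 191 box 123 138 183 198 [0.5554 0.256  0.035 ] [0.5565 0.2583 0.0285]
find 0.46 [0.5532 0.262  0.035 ]
t 9.0 pos [0.5148 0.2514 0.1169] rpy [-3.14  0.    1.68] q [0.248 0.511 1.39  0.    1.242 0.139] F [0.17 0.18 0.6 ] M [-0.003 -0.101  0.038] w 0.0399
togo cm [0.05 0.15 9.39]
```

The ball is at (0.556, 0.2555), still on the floor and 40 mm from the pocket. I'll straddle it again, deeper this time.

Emit:
jog_arm --commands '[[[0,1.0,0,0,0,0,6],[0,1.0,0,0,0,0,6],[0,1.1,0,0,0,0,6],[0,1.0,0,0,0,0,6],[0,0,2,0,0,0,6],[0,0,2,0,0,0,6],[0,0,2,0,0,0,6],[0,0,2,0,0,0,6],[0,0,1,0,0,0,6],[0,0,0.8,0,0,0,6],[0,0,0,0,0,0,6],[0,0,0,0,0,0,5],[0,0,0,0,0,0,4.5],[0,0,0,0,0,0,4.3],[0,0,0,0,0,0,4.3]]]'

```text
time_s: 10.25
position: [0.5563, 0.256, 0.0208]
ee_rot: [3.14, -0.0, 1.68]
contact_force: [-0.4, 0.6, -0.9]
gripper_width: 0.0433
grasp_force: 0.0
```

```bash
python3 ball.py
```

```text
side 0.74 9611 box 75 242 223 365 [0.5287 0.2351 0.035 ] [0.5326 0.2322 0.0285]
side 0.51 201 box 136 152 293 310 [0.5552 0.2644 0.035 ] [0.5594 0.2619 0.0285]
find 0.72 [0.5551 0.2611 0.035 ]
top 0.42 100 box 130 138 183 196 [0.5586 0.2477 0.035 ] [0.5598 0.25   0.0285]
find 0.67 [0.5477 0.2504 0.035 ]
t 10.55 pos [0.556  0.256  0.0201] rpy [ 3.141 -0.     1.68 ] q [0.238 0.684 1.376 0.    1.081 0.129] F [ 0.37 -0.91 -0.58] M [-0.01  -0.099  0.003] w 0.0427
togo cm [ 0.04 -4.02 -0.29]
```

Emit:
jog_arm --commands '[[[0,0,0.2,0,0,0,4.3],[0,-0.2,0,0,0,0,4.3],[0,-0.3,0,0,0,0,4.3],[0,-0.3,0,0,0,0,4.3],[0,-0.3,0,0,0,0,4.3],[0,-0.3,0,0,0,0,4.3],[0,-0.3,0,0,0,0,4.3],[0,-0.3,0,0,0,0,4.3],[0,0,0,0,0,0,4.3]]]'

```text
time_s: 11.3
position: [0.5352, 0.2537, 0.0179]
ee_rot: [-3.141, 0.0, 1.68]
contact_force: [0.0, -0.0, 0.1]
gripper_width: 0.0429
grasp_force: 0.0
```

```bash
python3 ball.py
```

```text
side 0.57 190 box 145 162 297 313 [0.5337 0.2618 0.035 ] [0.5376 0.2592 0.0285]
find 0.54 [0.5326 0.2626 0.035 ]
top 0.5 102 box 131 139 191 204 [0.538 0.245 0.035] [0.539  0.2472 0.0285]
find 0.47 [0.53   0.2501 0.035 ]
t 11.6 pos [0.536  0.2537 0.0178] rpy [-3.141  0.     1.68 ] q [0.243 0.662 1.436 0.    1.044 0.134] F [ 0.19 -0.38 -0.52] M [-0.089 -0.067 -0.045] w 0.0432
togo cm [ 0.05 -2.01 -0.52]
```

Emit:
jog_arm --commands '[[[0,-0.3,0,0,0,0,4.3],[0,-0.3,0,0,0,0,4.3],[0,-0.3,0,0,0,0,4.3],[0,-0.3,0,0,0,0,4.3],[0,-0.3,0,0,0,0,4.3],[0,-0.3,0,0,0,0,4.3],[0,-0.2,0,0,0,0,4.3],[0,0,0,0,0,0,4.6],[0,0,0,0,0,0,4.8],[0,0,0,0,0,0,4.8]]]'

```text
time_s: 12.43
position: [0.5163, 0.2516, 0.018]
ee_rot: [3.141, -0.0, 1.68]
contact_force: [0.1, -0.7, 0.0]
gripper_width: 0.0481
grasp_force: 0.0
```

```bash
python3 ball.py
```

```text
side 0.75 226 box 154 172 300 318 [0.5139 0.2602 0.035 ] [0.5177 0.2576 0.0285]
side 0.28 323 box 259 295 171 196 [ 0.5046 -0.165   0.035 ] [ 0.5082 -0.1724  0.0285]
find 0.57 [0.5123 0.2596 0.035 ]
top 0.54 112 box 132 141 199 212 [0.5184 0.2411 0.035 ] [0.5193 0.2433 0.0285]
t 12.7333 pos [0.5163 0.2516 0.0179] rpy [ 3.142 -0.     1.68 ] q [ 0.247  0.637  1.493 -0.     1.011  0.138] F [ 0.19 -0.12  0.21] M [-0.09  -0.148  0.02 ] w 0.0482
togo cm [ 0.04 -0.02 -0.51]
```

Emit:
jog_arm --commands '[[[0,0,-0.5,0,0,0,4.8],[0,0,-1,0,0,0,4.8],[0,0,-1,0,0,0,4.8],[0,0,-2,0,0,0,4.8],[0,0,-3,0,0,0,5],[0,0,-3,0,0,0,6],[0,0,-3,0,0,0,6],[0,0,0,0,0,0,7]]]'

```text
time_s: 13.4
position: [0.5184, 0.2523, 0.1601]
ee_rot: [3.13, -0.002, 1.68]
contact_force: [0.5, -0.1, 0.8]
gripper_width: 0.0646
grasp_force: 0.0
```

```bash
python3 ball.py; python3 - <<'E'
from h import *
p=arm.camera("side")
a,b=[proj(p,(.516,.252,z)).round(1) for z in(.035,.0285)]; print(a,b)
E
```

```text
side 0.71 404 box 154 176 297 318 [0.5139 0.2527 0.035 ] [0.5176 0.25   0.0285]
side 0.49 812 box 305 345 183 214 [ 0.3868 -0.1741  0.035 ] [ 0.3891 -0.1816  0.0285]
find 0.9 [0.5089 0.2542 0.035 ]
top 0.73 223 box 125 141 199 214 [0.5161 0.2484 0.035 ] [0.517  0.2507 0.0285]
find 0.53 [0.5098 0.2515 0.035 ]
t 13.7 pos [0.5156 0.2514 0.1519] rpy [-3.139  0.     1.68 ] q [ 0.247  0.477  1.338 -0.     1.328  0.138] F [ 0.63 -0.12  0.65] M [ 0.004 -0.095 -0.003] w 0.0701
togo cm [ 0.06  0.07 12.89]
[164.2 306.9] [164.8 308.9]
```

The ball is in the pocket: both views agree to about 1 mm at the pocket height of 0.0285. Next is the float, at (0.5315, -0.2045) with its axis angled 1.40 rad.

Emit:
jog_arm --commands '[[[0,0,0,0,0,0.0933,8.8],[0,0,0,0,0,0.0933,8.8],[0,0,0,0,0,0.0933,8.8],[-3.2,0.66,0,0,0,0,8.8],[-3.2,0.66,0,0,0,0,8.8],[-3.2,0.66,0,0,0,0,8.8],[-3.2,0.66,0,0,0,0,8.8],[-3.2,0.66,0,0,0,0,8.8],[-3.2,0.66,0,0,0,0,8.8],[-3.2,0.66,0,0,0,0,8.8],[-3.2,0.66,0,0,0,0,8.8],[-3.2,0.66,0,0,0,0,8.8],[-3.2,0.66,0,0,0,0,8.8],[-3.2,0.66,0,0,0,0,8.8],[-3.2,0.66,0,0,0,0,8.8],[-3.2,0.66,0,0,0,0,8.8],[-3.1,0.66,0,0,0,0,8.8],[0,0,0,0,0,0,8.8],[0,0,0,0,0,0,8.8]]]'

```text
time_s: 15.33
position: [0.5308, -0.2057, 0.152]
ee_rot: [-3.14, -0.001, 1.397]
contact_force: [-0.2, 0.3, -0.3]
gripper_width: 0.0877
grasp_force: 0.0
```

```bash
python3 - <<'E'
from h import *
M=[]
for i in range(8):
    p=arm.camera("side"); M.append(np.r_[arm.get_state()['contact_force'],arm.get_state()['moment']])
print(np.mean(M,0).round(3),np.std(M,0).round(3))
togo((.5315,-.2045,.031))
for r in arm.outline_of(p,"float")[:4]:
    v,u=np.nonzero(r['region']); print(round(r['score'],2),len(u),at(p,u.mean(),v.mean(),.05).round(3))
E
```

```text
[ 0.035 -0.031  0.01  -0.046 -0.077  0.023] [0.363 0.403 0.389 0.026 0.024 0.021]
t 15.7333 pos [ 0.5313 -0.2039  0.1531] rpy [ 3.142 -0.     1.401] q [-0.574  0.468  1.352  0.     1.322 -0.405] F [ 0.32 -0.24 -0.32] M [-0.075 -0.061  0.003] w 0.088
togo cm [-0.06  0.03 12.21]
0.96 1128 [ 0.647 -0.053  0.05 ]
0.81 582 [ 0.577 -0.373  0.05 ]
0.75 1651 [0.333 0.016 0.05 ]
```

Emit:
jog_arm --commands '[[[0,0,2,0,0,0,8.8],[0,0,2.5,0,0,0,8.8],[0,0,2.5,0,0,0,8.8],[0,0,2.5,0,0,0,8.8],[0,0,1.7,0,0,0,8.8],[0,0,1,0,0,0,8.8],[0,0,0,0,0,0,5],[0,0,0,0,0,0,5],[0,0,0,0,0,0,4.5],[0,0,0,0,0,0,4.5],[0,0,0,0,0,0,4.5],[0,0,0,0,0,0,4.5],[0,0,-0.5,0,0,0,4.5],[0,0,-1,0,0,0,4.5],[0,0,-1,0,0,0,4.5],[0,0,0,0,0,0,4.5],[0,0,0,0,0,0,4.5]]]' --grip_force 45

```text
time_s: 17.2
position: [0.5315, -0.2048, 0.0568]
ee_rot: [3.14, 0.001, 1.4]
contact_force: [0.1, 0.9, -1.9]
gripper_width: 0.05
grasp_force: 44.9
```

```bash
python3 - <<'E'
from h import *
M=[]
for i in range(8):
    p=arm.camera("side"); M.append(np.r_[arm.get_state()['contact_force'],arm.get_state()['moment']])
print(np.mean(M,0).round(3),np.std(M,0).round(3))
s=arm.get_state();print(s['grasp_force'])
togo((.5315,-.2045,.031))
cv2.imwrite('pics/s5.png',cv2.resize(p['frame'][100:250,200:400],(800,600)))
E
```

```text
[ 0.023  0.042 -2.506 -0.112 -0.075 -0.003] [0.337 0.362 0.521 0.034 0.036 0.022]
44.92617739364505
t 17.6 pos [ 0.5311 -0.2045  0.0557] rpy [-3.141 -0.     1.4  ] q [-0.576  0.579  1.473  0.     1.09  -0.405] F [-0.26  0.07 -2.08] M [-0.096 -0.023  0.01 ] w 0.05
togo cm [0.01 0.04 2.47]
```

View pics/s5.png

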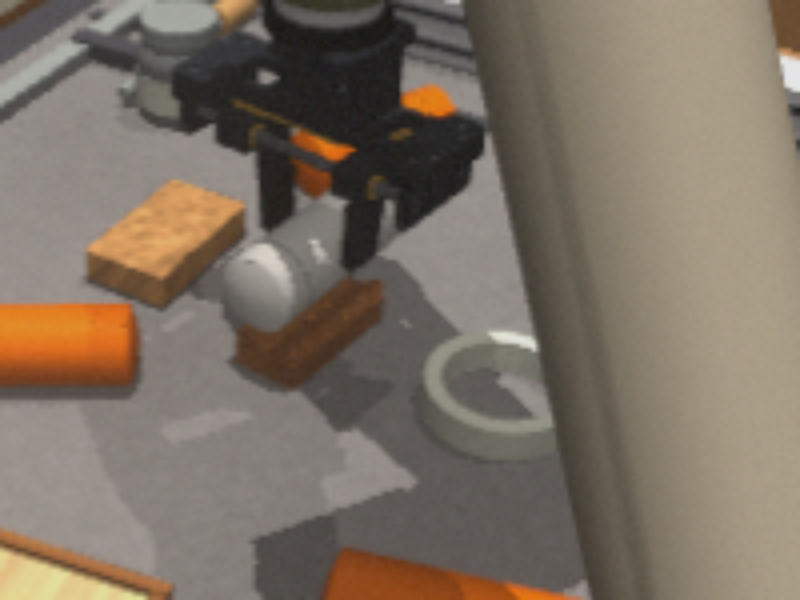

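```bash
python3 - <<'E'
from h import *
M=[]
for i in range(12):
    p=arm.camera("side"); M.append(arm.get_state()['moment'])
print(np.mean(M,0).round(3))
for w in [(.543,-.136,.075),(.543,-.136,.065),(.543,-.136,.085)]: print(((proj(p,w)-[200,100])*4).round())
E
```

```text
[-0.108 -0.054 -0.002]
[244. 294.]
[244. 307.]
[244. 280.]
```

The moment about x shifted by about -0.065 N m under a weight of about 2.5 N, so the heavy end is the +y end (tool +x). I'll set the float back and regrip 25 mm towards the light end, so the gripper clears the tray later.

Emit:
jog_arm --commands '[[[0,0,1,0,0,0,4.5],[0,0,1,0,0,0,4.5],[0,0,0.5,0,0,0,4.5],[0,0,0,0,0,0,6.5],[0,0,0,0,0,0,6.5],[-1,0,0,0,0,0,6.5],[-1,0,0,0,0,0,6.5],[-0.5,0,0,0,0,0,6.5],[0,0,0,0,0,0,4.5],[0,0,0,0,0,0,4.5],[0,0,0,0,0,0,4.5],[0,0,0,0,0,0,4.5],[0,0,-1,0,0,0,4.5],[0,0,-2,0,0,0,4.5],[0,0,-4,0,0,0,4.5],[0,0,-4,0,0,0,4.5],[0,0,-4,0,0,0,4.5],[0,0,-3,0,0,0,4.5],[0,0,-1,0,0,0,4.5],[0,0,0,0,0,0,4.5]]]' --grip_force 58

```text
time_s: 19.87
position: [0.5273, -0.2292, 0.2231]
ee_rot: [3.138, 0.002, 1.4]
contact_force: [-0.5, -0.9, -3.2]
gripper_width: 0.0499
grasp_force: 57.9
```

Emit:
jog_arm --commands '[[[0,0,0,0,-0.1,0,4.5],[0,0,0,0,-0.1,0,4.5],[0,0,0,0,-0.1,0,4.5],[0,0,0,0,-0.1,0,4.5]]]'

```text
time_s: 20.2
position: [0.5262, -0.2288, 0.2185]
ee_rot: [-3.138, 0.403, 1.403]
contact_force: [-0.4, -0.7, -2.5]
gripper_width: 0.05
grasp_force: 57.9
```

```bash
python3 - <<'E'
from h import *
togo((.6,.1,.2))
p=arm.camera("side"); cv2.imwrite('pics/s6.png',cv2.resize(p['frame'][40:250,180:460],(800,600)))
s=arm.get_state(); print(Ro.from_euler('xyz',s['ee_rot']).as_matrix().round(2), s['moment'],s['contact_force'])
E
```

```text
t 20.2 pos [ 0.5262 -0.2288  0.2185] rpy [-3.138  0.403  1.403] q [-0.436  0.413  1.31  -0.401  1.33  -0.188] F [-0.38 -0.65 -2.46] M [ 0.139 -0.123  0.041] w 0.05
togo cm [ 31.68   1.73 -11.51]
[[ 0.15  0.99 -0.07]
 [ 0.91 -0.17 -0.39]
 [-0.4  -0.01 -0.92]] [ 0.38607062 -0.13912879 -0.0055073 ] [-0.60796202  4.03966917 -4.35847166]
```

View pics/s6.png

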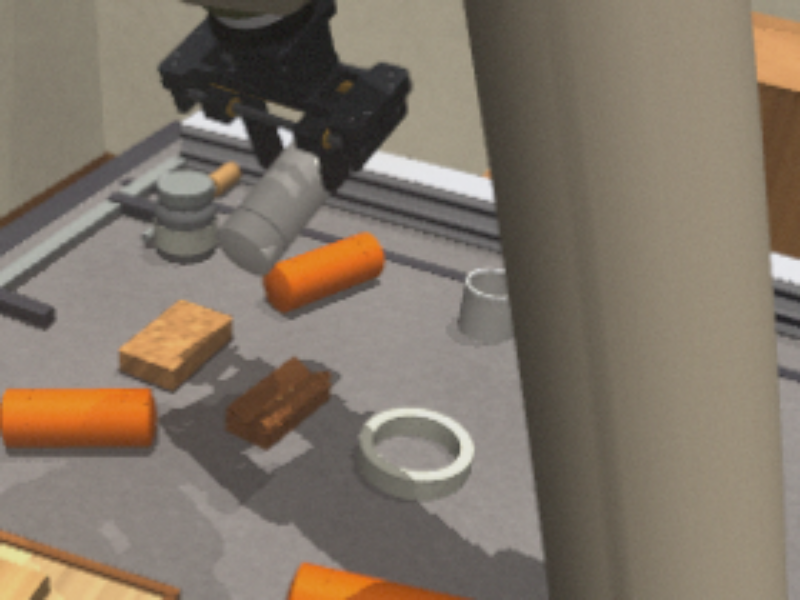

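The float is held, tilting with the heavy end down, and the cradle is empty. I'll fit a quick kinematic model to choose a reachable horizontal-tool pose.

```bash
cat > fk.py <<'E'
import numpy as np
from scipy.optimize import least_squares
from scipy.spatial.transform import Rotation as Ro
D=[([-1.3773,.3806,1.2974,0,1.4636,-.2153],[.2186,-.5047,.2185]),([.129,.501,1.214,0,1.427,.019],[.5704,.1926,.1784]),([.228,.665,1.132,0,1.346,.121],[.6063,.2614,.103]),
([.228,.747,1.215,0,1.178,.119],[.6072,.2616,.0248]),([.248,.624,1.492,0,1.023,.139],[.5148,.2518,.0254]),([.248,.511,1.39,0,1.242,.139],[.5148,.2514,.1169]),
([.247,.637,1.493,0,1.011,.138],[.5163,.2516,.0179]),([-.574,.468,1.352,0,1.322,-.405],[.5313,-.2039,.1531]),([-.576,.579,1.473,0,1.09,-.405],[.5311,-.2045,.0557]),
([-.436,.413,1.31,-.401,1.33,-.188],[.5262,-.2288,.2185])]
R=lambda a,t: Ro.from_euler(a,t).as_matrix()
def fk(q,p):
    z0,r0,L2,L3,a,d,e=p
    A=R('z',q[0]); B=A@R('y',q[1]); C=B@R('y',q[2])
    w=A@[r0,e,z0]+B@[0,0,L2]+C@[a,0,L3]
    T=C@R('z',q[3])@R('y',q[4])@R('z',q[5]+np.pi/2*FL)   # tool: z along fingers
    return w+T@[0,0,d],T
FL=1
def fit():
    f=lambda p: np.concatenate([(fk(q,p)[0]-x) for q,x in D])
    s=least_squares(f,[.3,0,.4,.4,0,.25,.117]); return s
s=fit(); P=s.x
E
python3 - <<'E'
from fk import *
import fk
print(P.round(4),np.abs(s.fun).max())
Rm=R('xyz',[-3.138,.403,1.403])
for FL in(1,-1,0,2):
    fk.FL=FL; print(FL,np.abs(fk.fk(D[-1][0],P)[1]-Rm).max().round(3))
E
```

```text
[ 0.1305 -0.0008  0.5383  0.3512  0.1038  0.2709  0.1176] 0.00034679771221579614
1 0.0
-1 1.971
0 1.139
2 1.139
```

```bash
cat > ik.py <<'E'
from fk import *
lo=np.array([-3.11,-.89,.22,-1.42,.17,-2.88]);hi=np.array([3.11,2.33,2.48,4.56,2.85,2.88])
def pose(g,psi,th):  # grasp point, azimuth, tilt th (0=down, pi/2 = horizontal), tool
    # at th=0 tool x has azimuth psi+pi ; z tilts toward psi
    x0=np.array([-np.cos(psi),-np.sin(psi),0]);z0=np.array([0,0,-1.])
    x=x0*np.cos(th)+z0*np.sin(th); z=z0*np.cos(th)-x0*np.sin(th)
    T=np.c_[x,np.cross(z,x),z]; return np.array(g)+.019*z,T
def ik(x,T,q0):
    f=lambda q:(lambda a:np.r_[(a[0]-x)*5,((a[1]-T)).ravel()])(fk(q,P))
    r=least_squares(f,np.clip(q0,lo+1e-3,hi-1e-3),bounds=(lo,hi)); return r.x,np.abs(r.fun).max()
E
python3 - <<'E'
from ik import *
q0=np.array(D[-1][0])
for psi in np.arange(-2.5,-.9,.1):
  q=q0
  out=[]
  for h in (.25,.16,.13):
    e=9;
    for th in (.6,.9,1.2,1.4,1.5708):
        x,T=pose((.5908,.126,h),psi,th); q,e=ik(x,T,q)
    out.append((round(e,4),q.round(2).tolist()))
  print(round(psi,2),out[0],out[-1])
E
```

```text
-2.5 (np.float64(0.0321), [0.2, 1.1, 0.52, -1.42, 2.69, 0.16]) (np.float64(0.0), [0.2, 1.24, 0.53, -1.17, 2.65, 0.45])
-2.4 (np.float64(0.0195), [0.22, 1.09, 0.56, -1.42, 2.61, 0.17]) (np.float64(0.0), [0.22, 1.22, 0.58, -1.18, 2.58, 0.45])
-2.3 (np.float64(0.0059), [0.25, 1.07, 0.6, -1.42, 2.54, 0.18]) (np.float64(0.0), [0.25, 1.2, 0.64, -1.19, 2.5, 0.46])
-2.2 (np.float64(0.0), [0.27, 1.05, 0.65, -1.41, 2.46, 0.21]) (np.float64(0.0), [0.27, 1.18, 0.7, -1.21, 2.42, 0.47])
-2.1 (np.float64(0.0), [0.3, 1.02, 0.72, -1.39, 2.38, 0.25]) (np.float64(0.0), [0.3, 1.16, 0.76, -1.22, 2.34, 0.49])
-2.0 (np.float64(0.0), [0.32, 0.99, 0.79, -1.38, 2.3, 0.28]) (np.float64(0.0), [0.32, 1.13, 0.83, -1.23, 2.25, 0.51])
-1.9 (np.float64(0.0), [0.34, 0.96, 0.86, -1.38, 2.22, 0.32]) (np.float64(0.0), [0.34, 1.11, 0.9, -1.25, 2.17, 0.53])
-1.8 (np.float64(0.0), [0.36, 0.93, 0.93, -1.38, 2.13, 0.35]) (np.float64(0.0), [0.36, 1.08, 0.97, -1.27, 2.09, 0.56])
-1.7 (np.float64(0.0), [0.38, 0.9, 1.01, -1.39, 2.05, 0.38]) (np.float64(0.0), [0.38, 1.05, 1.04, -1.3, 2.01, 0.59])
-1.6 (np.float64(0.0), [0.4, 0.87, 1.08, -1.4, 1.96, 0.42]) (np.float64(0.0), [0.4, 1.03, 1.12, -1.33, 1.92, 0.62])
-1.5 (np.float64(0.0054), [0.41, 0.84, 1.16, -1.42, 1.88, 0.45]) (np.float64(0.0), [0.41, 1.0, 1.2, -1.37, 1.84, 0.66])
-1.4 (np.float64(0.0348), [0.42, 0.8, 1.23, -1.42, 1.79, 0.48]) (np.float64(0.0), [0.42, 0.98, 1.27, -1.41, 1.76, 0.7])
-1.3 (np.float64(0.0685), [0.43, 0.76, 1.28, -1.42, 1.71, 0.49]) (np.float64(0.0355), [0.43, 0.95, 1.33, -1.42, 1.69, 0.72])
-1.2 (np.float64(0.1047), [0.44, 0.73, 1.33, -1.42, 1.63, 0.49]) (np.float64(0.0784), [0.44, 0.91, 1.37, -1.42, 1.62, 0.72])
-1.1 (np.float64(0.1421), [0.45, 0.69, 1.37, -1.42, 1.55, 0.49]) (np.float64(0.1212), [0.45, 0.88, 1.41, -1.42, 1.56, 0.72])
-1.0 (np.float64(0.1802), [0.45, 0.65, 1.41, -1.42, 1.47, 0.47]) (np.float64(0.1642), [0.46, 0.85, 1.44, -1.42, 1.49, 0.7])
```

```bash
python3 - <<'E'
from h import *
togo((.5876,.1073,.24))
E
```

```text
t 20.25 pos [ 0.526  -0.2266  0.2172] rpy [-3.134  0.407  1.406] q [-0.431  0.413  1.314 -0.407  1.329 -0.183] F [-0.61  4.04 -4.36] M [ 0.386 -0.139 -0.006] w 0.0499
togo cm [ 30.27   0.5  -15.54]
```

Emit:
jog_arm --commands '[[[1,0,-0.5,0,0,0,4.5],[2,0,-1,0,0,0,4.5],[2.3,0,-1.2,0,0,0,4.5],[2.3,0,-1.2,0,0,0,4.5],[2.3,0,-1.2,0,0,0,4.5],[2.3,0,-1.2,0,0,0,4.5],[2.3,0.1,-1.2,0,0,0,4.5],[2.3,0.1,-1.2,0,0,0,4.5],[2.3,0.1,-1.2,0,0,0,4.5],[2.3,0.1,-1.2,0,0,0,4.5],[2.3,0.1,-1.2,0,0,0,4.5],[2.3,0,-1.2,0,0,0,4.5],[2.3,0,-1.2,0,0,0,4.5],[1.5,0,-0.6,0,0,0,4.5],[0.8,0,-0.4,0,0,0,4.5],[0,0,0,0,0,0,4.5]]]'

```text
time_s: 21.58
position: [0.5903, 0.109, 0.2454]
ee_rot: [-3.139, 0.399, 1.402]
contact_force: [0.3, 0.0, -2.6]
gripper_width: 0.0502
grasp_force: 57.9
```

Emit:
jog_arm --commands '[[[0,0,0,0,-0.07,0,4.5],[0,0,0,0,-0.07,0,4.5],[0,0,0,0,-0.08,0,4.5],[0,0,0,0,-0.08,0,4.5],[0,0,0,0,-0.08,0,4.5],[0,0,0,0,-0.08,0,4.5],[0,0,0,0,-0.08,0,4.5],[0,0,0,0,-0.08,0,4.5],[0,0,0,0,-0.08,0,4.5],[0,0,0,0,-0.08,0,4.5],[0,0,0,0,-0.08,0,4.5],[0,0,0,0,-0.08,0,4.5],[0,0,0,0,-0.08,0,4.5],[0,0,0,0,-0.08,0,4.5],[0,0,0,0,-0.07,0,4.5],[0,0,0,0,0,0,4.5],[0,0,0,0,0,0,4.5]]]'

```text
time_s: 23.0
position: [0.5904, 0.1067, 0.2455]
ee_rot: [-2.336, 1.567, 2.203]
contact_force: [-0.8, 0.1, -2.8]
gripper_width: 0.0498
grasp_force: 57.9
```

```bash
python3 - <<'E'
from h import *
togo((.5876,.1073,.14))
s=arm.get_state(); print(Ro.from_euler('xyz',s['ee_rot']).as_matrix().round(3))
p=arm.camera("side"); cv2.imwrite('pics/s7.png',cv2.resize(p['frame'][100:370,60:420],(800,600)))
E
```

```text
t 23.0 pos [0.5904 0.1067 0.2455] rpy [-2.336  1.567  2.203] q [ 0.37   0.923  0.969 -1.38   2.082  0.368] F [-0.75  0.14 -2.76] M [ 0.87  -0.255  0.036] w 0.0498
togo cm [10.55 -0.26  0.02]
[[-0.002  0.985 -0.172]
 [ 0.003 -0.172 -0.985]
 [-1.    -0.003 -0.003]]
```

View pics/s7.png

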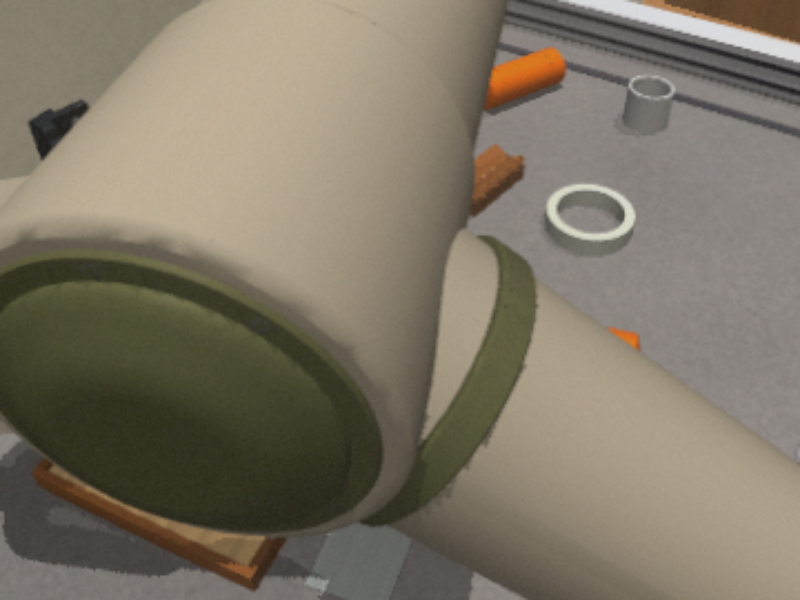

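The side view is blocked by the arm. The tool is level with the float upright, so I'll descend and watch the force.

Emit:
jog_arm --commands '[[[1,-0.1,0,0,0,0,4.5],[1,-0.1,0,0,0,0,4.5],[1,-0.06,0,0,0,0,4.5],[1,0,0,0,0,0,4.5],[1,0,0,0,0,0,4.5],[1,0,0,0,0,0,4.5],[1,0,0,0,0,0,4.5],[1,0,0,0,0,0,4.5],[1,0,0,0,0,0,4.5],[0.8,0,0,0,0,0,4.5],[0.4,0,0,0,0,0,4.5],[0.3,0,0,0,0,0,4.5],[0,0,0,0,0,0,4.5],[0,0,0,0,0,0,4.5]]]'

```text
time_s: 24.22
position: [0.5878, 0.1084, 0.1417]
ee_rot: [2.631, 1.57, 0.889]
contact_force: [0.2, 0.2, -1.3]
gripper_width: 0.0499
grasp_force: 57.9
```

```bash
python3 - <<'E'
from h import *
togo((.5876,.1073,.13))
p=arm.camera("top")
print('expected px top, riser', proj(p,(.5908,.126,.175)).round(1),proj(p,(.5908,.126,.035)).round(1))
for r in arm.outline_of(p,"float")[:4]:
    v,u=np.nonzero(r['region']); print(round(r['score'],2),len(u),u.min(),u.max(),v.min(),v.max())
F=[]
for i in range(4): arm.camera("side"); F.append(arm.get_state()['contact_force'])
print(np.mean(F,0))
E
```

```text
t 24.2167 pos [0.5878 0.1084 0.1417] rpy [2.631 1.57  0.889] q [ 0.374  1.049  1.011 -1.292  2.045  0.558] F [ 0.16  0.17 -1.34] M [ 0.897 -0.226  0.018] w 0.0499
togo cm [1.17 0.   0.12]
expected px top, riser [169.2 162. ] [183.5 175.7]
0.87 1305 220 252 249 309
0.77 1084 244 286 120 172
0.58 821 156 191 150 185
0.57 1253 375 435 154 191
[ 0.19349107  0.02493573 -2.24468909]
```

Emit:
jog_arm --commands '[[[0.4,0,0.1,0,0,0,4.5],[0.3,0,0,0,0,0,4.5],[0.2,0,0,0,0,0,4.5],[0.1,0,0,0,0,0,4.5],[0,0,0,0,0,0,4.5],[0,0,0,0,0,0,4.5]]]'

```text
time_s: 25.02
position: [0.5875, 0.1074, 0.1313]
ee_rot: [-3.012, 1.57, 1.53]
contact_force: [1.5, 0.3, -2.1]
gripper_width: 0.0502
grasp_force: 57.9
```

Emit:
jog_arm --commands '[[[0.1,0,0,0,0,0,4.5],[0,0,0,0,0,0,4.5],[0,0,0,0,0,0,4.5]]]'

```text
time_s: 25.27
position: [0.5875, 0.1074, 0.1304]
ee_rot: [3.094, 1.57, 1.352]
contact_force: [-0.9, -0.6, -2.0]
gripper_width: 0.0501
grasp_force: 57.9
```

Emit:
jog_arm --commands '[[[0.1,0,0,0,0,0,4.5],[0,0,0,0,0,0,4.5],[0,0,0,0,0,0,4.5]]]'

```text
time_s: 25.52
position: [0.5875, 0.1075, 0.1299]
ee_rot: [2.004, 1.57, 0.262]
contact_force: [-0.6, 0.2, 2.3]
gripper_width: 0.0499
grasp_force: 57.9
```

Contact is made with about 4.6 N on the riser, at exactly the expected height. I'll release slowly and then back off.

Emit:
jog_arm --commands '[[[0,0,0,0,0,0,5.2],[0,0,0,0,0,0,5.3],[0,0,0,0,0,0,5.4],[0,0,0,0,0,0,5.6],[0,0,0,0,0,0,6],[0,0,0,0,0,0,7],[0,0,0,0,0,0,8],[0,0,0,0,0,0,8],[0,0,0,0,0,0,8]]]' --grip_force 5

```text
time_s: 26.27
position: [0.5875, 0.1074, 0.1294]
ee_rot: [-3.128, 1.57, 1.414]
contact_force: [0.5, 0.2, -0.5]
gripper_width: 0.08
grasp_force: 0.0
```

```bash
cat > fl.py <<'E'
from h import *
togo((.5908,.126,.13))
for i in range(2):
    p=arm.camera("top")
    for r in arm.outline_of(p,"float")[:5]:
        v,u=np.nonzero(r['region']); 
        if u.mean()<215: print(round(r['score'],2),len(u),u.min(),u.max(),v.min(),v.max())
E
python3 fl.py
```

```text
t 26.2667 pos [0.5875 0.1074 0.1294] rpy [-3.128  1.57   1.414] q [ 0.373  1.065  1.014 -1.284  2.039  0.577] F [ 0.48  0.22 -0.49] M [ 0.508 -0.164  0.028] w 0.08
togo cm [-0.06  0.01 -1.88]
0.96 736 161 192 154 186
0.71 737 160 192 154 186
```

The float is standing still with the gripper open. I'll retreat along -z of the tool, in two parts while watching the force.

Emit:
jog_arm --commands '[[[0,0,-0.3,0,0,0,8],[0,0,-0.6,0,0,0,8],[0,0,-0.8,0,0,0,8],[0,0,-0.8,0,0,0,8],[0,0,-0.8,0,0,0,8],[0,0,-0.7,0,0,0,8]]]'

```text
time_s: 26.97
position: [0.5944, 0.1481, 0.1293]
ee_rot: [3.039, 1.57, 1.298]
contact_force: [-0.4, -0.5, -0.1]
gripper_width: 0.0796
grasp_force: 0.0
```

Emit:
jog_arm --commands '[[[0,0,-0.6,0,0,0,8],[0,0,-0.6,0,0,0,8],[0,0,-0.6,0,0,0,8],[0,0,-0.5,0,0,0,8],[0,0,-0.3,0,0,0,8]]]'

```text
time_s: 27.38
position: [0.5988, 0.1731, 0.1294]
ee_rot: [2.994, 1.57, 1.253]
contact_force: [0.1, -0.3, 0.4]
gripper_width: 0.0801
grasp_force: 0.0
```

```bash
python3 fl.py
```

```text
t 27.3833 pos [0.5988 0.1731 0.1294] rpy [2.994 1.57  1.253] q [ 0.447  1.132  0.829 -1.306  2.136  0.468] F [ 0.15 -0.32  0.42] M [ 0.495 -0.121  0.011] w 0.0801
togo cm [-0.07  0.01  4.78]
0.7 748 160 193 154 186
```

Emit:
jog_arm --commands '[[[-0.6,0,-0.2,0,0,0,8],[-1,0,-0.2,0,0,0,8],[-1,0,-0.2,0,0,0,8],[-1,0,-0.2,0,0,0,8],[-1.2,0,0,0,0,0,8],[-1.2,0,0,0,0,0,8],[-1.2,0,0,0,0,0,8],[-1.2,0,0,0,0,0,8],[-1.2,0,0,0,0,0,8],[-1,0,0,0,0,0,8],[0,0,0,0,0,0,8]]]'

```text
time_s: 28.5
position: [0.6001, 0.1803, 0.238]
ee_rot: [2.253, 1.566, 0.512]
contact_force: [0.3, 0.4, -0.9]
gripper_width: 0.0802
grasp_force: 0.0
```

```bash
python3 fl.py; python3 ball.py; python3 - <<'E'
from h import *
p=arm.camera("top")
a=p['frame'][90:270,70:310]
cv2.imwrite('pics/end.png',cv2.resize(a,(800,600),interpolation=cv2.INTER_CUBIC))
E
```

```text
t 28.5 pos [0.6001 0.1803 0.238 ] rpy [2.253 1.566 0.512] q [ 0.455  1.014  0.772 -1.415  2.179  0.268] F [ 0.31  0.44 -0.9 ] M [ 0.493 -0.144 -0.021] w 0.0802
togo cm [10.79 -0.03  5.54]
0.68 723 162 193 153 186
0.76 707 161 192 154 185
top 0.69 194 box 125 140 199 214 [0.5163 0.2486 0.035 ] [0.5172 0.2509 0.0285]
top 0.38 810 box 295 336 187 211 [ 0.5278 -0.1989  0.035 ] [ 0.5288 -0.1997  0.0285]
find 0.45 [0.5127 0.2481 0.035 ]
t 29.0 pos [0.6001 0.1803 0.2351] rpy [-2.288  1.57   2.253] q [ 0.455  1.017  0.774 -1.414  2.179  0.27 ] F [ 0.39  0.45 -0.49] M [ 0.466 -0.181  0.026] w 0.0806
togo cm [21.22 -9.5  -5.63]
```

View pics/end.png

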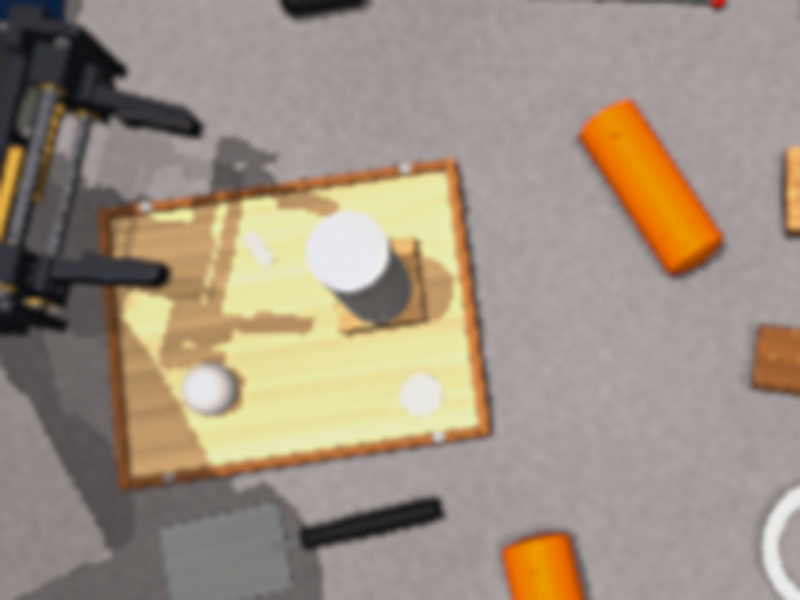

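```bash
python3 - <<'E'
from h import *
for i in range(3):
    p=arm.camera("top"); g=cv2.cvtColor(p['frame'],cv2.COLOR_BGR2HSV)
    m=((g[...,2]>185)&(g[...,1]<40)).astype(np.uint8)
    n,l,s,c=cv2.connectedComponentsWithStats(m); k=l[166,174]; print(s[k],c[k].round(2),at(p,*c[k],.171).round(4))
p=arm.camera("side")
for r in arm.outline_of(p,"float")[:5]:
    v,u=np.nonzero(r['region']); print(len(u),u.min(),u.max(),v.min(),v.max())
for z in(.035,.175): print(proj(p,(.591,.126,z)).round(1))
E
```

```text
[162 153  25  24 474] [173.68 164.55] [0.5862 0.1175 0.171 ]
[162 153  25  24 468] [173.58 164.37] [0.5866 0.1177 0.171 ]
[161 153  26  24 467] [173.44 164.19] [0.587 0.118 0.171]
1717 279 347 237 274
664 273 313 122 148
[177.4 246. ]
[167.2 194.4]
```

The float is upright, with its top within 9 mm of the riser centre, which is under 4 degrees of tilt. It is nearly still. The ball is in the pocket and the arm is clear.

```bash
python3 -c "
from cell import arm
print(arm.close_job())"
```

```text
the job is handed in; nothing more can be done
None
```

The job is handed in; no verdict came back. At my last check the float stood free on its heavy end on the riser (tilted under 4 degrees), the ball lay in the pocket, and I had not touched the tape roll, sanding block or putty knife.

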